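Refit the control card and hold the recessed reset

ROBOT

A 6-joint arm with a two-finger parallel gripper is mounted at the origin on a cart in front of the work surface, level with it; the furniture and walls round the work are solid. World frame = base frame: x ahead of the robot, y to its left, z up, the work surface at z = 0. Lengths are in mm, angles in rad, forces in N, time in s.
With the tool pointing down it reaches from about 300 to 750 mm from the base axis. Payload 8.5 kg.
Tool frame: the origin (TCP) lies at the very end of the fingers, on their centre line; the grasp point (between the pads) lies 19 mm behind it (bot.pinch_z is the distance from the TCP to the grasp point, in mm); y points along the fingers, x is the direction in which the jaws open and shut, and the axes are right-handed (so a half turn about y gives the same grasp; the last joint's range is limited). The gripper opens to 85 mm and grips with 20 to 120 N. Pads are 22 mm wide; open, the fingers measure 114 mm over their backs; the gripper's body (76 mm by 85 mm) begins 54 mm behind the grasp point. The pads swing forward as they close: fully open they stand 13 mm farther back than shut.
Start: joints at [-1.388, 0.381, 1.297, -0, 1.464, -0.215], TCP at [213.058, -507.037, 231.322] pointing down, gripper open.
Joint ranges: [-3.11, 3.11], [-0.89, 2.33], [0.22, 2.48], [-1.42, 4.56], [0.17, 2.85], [-2.88, 2.88]. Speed limits (rad/s): [2.39, 2.39, 3.14, 3.14, 3.14, 3.14].

INTERFACE

Orientations are given as a unit quaternion [x, y, z, w].
In Python, from cell import bot, eyes gives the robot as it stands.
- The arm moves only by the tool carry_out, never from a script. Its argument "series" is a list of rows, each a list of 2 entries, a list of its own where there are three numbers: the shift along the tool's x, y, z in m, then the turn, a rotation vector about the tool's x, y, z in degrees. A call has exactly 8 rows; each row is the pose to reach, as a shift and turn from the pose commanded when the call began, along the tool's axes at that moment; what a row does not reach only later rows make up. A row lasts 1/8 s, in which the tool goes at most 62.5 mm and 10.7 degrees, less where a joint would pass 70% of its speed; a pose out of reach is approached as far as the arm can. A call with a gripper value outside its range is refused whole. "hand" is the finger opening in m, from 0 to 0.0854, set as the call begins (left out, the last holds). The fingers move at their own pace and stop on an object; "newtons" is the grip in N (left out, the last holds). Time passes only in rows, so rows that repeat a pose let the fingers close, or fill a call up. It gives the time, the measured TCP pose, the force and the opening at its end, in the units of the state.
- bot.state(): the state, without advancing time (a new reading comes with each control period).
- eyes.capture(name): name is "side" or "top"; returns a dict with "img" (480x640x3 uint8, blue, green, red), "range_z" (480x640 float32, mm along the optical axis (not along the pixel's ray), 0 where there is no reading), "fov_y" (degrees; the focal length in pixels is half the picture's height over the tangent of half this angle, whatever the lens; pixels are square), "cx", "cy" (the principal point, pixels), "k1" (the pictures are not rectified: a ray, as slopes to the right and down, at radius r is drawn at 1 + k1 r^2 times it, then the intrinsics apply), "eye" and "rotation" of the camera in the world. Camera axes: x right, y down, z forward; pixel columns grow to the right and rows downward; lengths in mm; the calibration is good to about 2 mm. A picture is of the moment at which its call begins.
- bot.job_done(): hands the job in, once; it reports no verdict.
The state is a dict: "clock": time; "q": joint angles; "dq": joint speeds; "effort": joint torques, N m; "ee_pos": TCP position; "tool_rot": TCP orientation; "wrist_force": force on the tool from outside, world axes, zero at the start; "moment": the same for the moment, N m; "finger_gap": finger opening in mm.
Only numpy, scipy, OpenCV 4.12 (cv2) and the standard library are available. Lean on these libraries where they do the work, as an engineer would, in place of code of your own. Each camera call takes 0.05 s, during which the arm holds its last target.

TASK

Refit the saw controller, the low grey metal box: take the wide card out of the wooden stand, push it fully home down into the slot in the controller's top and let go of it. Then take the screwdriver from its rack, put its blade down through the round hole in the controller's top and press the recessed reset button right in; finish while still gripping the screwdriver and holding the button down. Leave the narrow card and the other loose things where they are.

Things in the scene. Friction and masses are not known exactly. Their poses are not given: they have to be found in the camera images.
- controller: saw controller, fixed on the bench: low box of grey painted metal, 140 x 130 x 60 mm (its x, y, z), with a card slot and a round hole in its flat top. Origin: centre of its underside; z up
- slot_mouth (a point): centre of the card slot's mouth, in the plane of the controller's top, 60 mm over the bench. The slot runs straight down, 74.4 mm long (controller's x) by 12.4 mm (controller's y), more than 45 mm deep; its uppermost 6 mm slope outwards to a mouth of 80.4 by 18.4 mm. Axes as the controller's
- reset_hole (a point): centre of the mouth of the round hole in the controller's top, 65 mm from the slot's centre towards the controller's -y, 60 mm over the bench; 18.4 mm wide, straight down; the button sits in it
- button_top (a point): centre of the flat white top of the reset button, 14.4 mm wide, on the hole's axis, 28 mm below the controller's top when not pressed; it moves straight down. A spring holds it up: about 2.3 N starts it, about 5 N takes it all the way
- reset_button (a joint): travel of the reset button in m: 0 out, 0.006 fully in; it springs back when let go
- card_stand: fixed wooden block, 112 x 136 x 42 mm, with two parallel grooves 84 mm apart along its x, 34 mm deep; each holds one card upright. Which card is in which groove varies. Origin: centre of its underside; z up
- wide_card_grip (a point): the wide card (loose, about 0.12 kg, upright): aluminium blade 72 mm wide, 10 thick, 45 high, below a grey plastic head 92 wide, 14 thick, 42 high. The blade fits the slot either way round. This point: middle of the head, 27 mm above its lower edge, 15 below its top, 72 above the blade's foot. x along its width, y through its thickness, z up
- wide_card_shoulder (a point): point in the middle of the wide card at the head's lower edge, 27 mm below the grip point; level with the controller's top when the card is home: the head's overhanging ends then rest on that top
- narrow_card_grip (a point): the narrow card, like the wide one but with a head only 62 mm and a blade 44 mm wide; stays in the stand. Middle of its head, 72 mm above its foot; axes as the wide card's
- tool_rack: fixed upright wooden block, 56 x 110 x 116 mm, with three holes 7.8 mm wide from top to bottom, 36 mm apart along its y; the screwdriver hangs in the middle one by its handle, blade down. Origin: centre of its underside; z up
- driver_handle (a point): the screwdriver (loose, 0.11 kg, 215 mm long, upright in the rack): round handle 29 mm thick, 105 long; below it a round blade 6.2 thick, 110 long. This point: on its axis, 67.5 mm above the handle's lower end (which rests on the rack's top), 37.5 below its upper end, 177.5 above the blade's tip. Its y axis points from tip to handle: up in the rack
- driver_tip (a point): end of the screwdriver's blade, on its axis
- bit_box: bystander: flat dark blue box, 55 x 100 x 27 mm, loose. Origin: centre of its underside
- wedge: bystander: wooden wedge offcut, 34 x 85 x 26 mm, loose. Origin: centre of its underside
- nut: bystander: big steel nut, 26 x 30 x 13 mm, loose. Origin: centre of its underside
Mind the look-alikes: they are no part of the job. What is shaped like the part that bears wide_card_grip but purple or red is not meant.

How it is judged:
By the outcome, as a careful person would: the job done as asked, in the order asked, and still so for the second after the job is handed in, while the arm keeps its last pose, push and grip.
It also fails if it takes over 61 s, if anything falls off the work surface, if the arm or the gripper's body presses on something with over 40 N, if the wrist force passes 120 N, or if a joint passes its speed limit or range.

## Working session

There is one attempt and no reset: what is moved stays moved. The work goes in short steps, Python scripts to look and compute and a tool call to move; the robot and the scene stay as the last step left them, time stands still between calls to the robot, and variables do not carry over. Pictures are saved under pics/ and viewed, and the job is handed in when it is done.

Besides the shell and the picture viewer there is one more tool, called after "Request:" by a JSON object that holds its "op" and its "data", one argument or row to a line. carry_out: Moves the arm, as the interface text tells. Its arguments: {"type":"object","properties":{"series":{"type":"array","items":{"type":"array"}},"hand":{"type":"number"},"newtons":{"type":"number"}},"required":["series"]}

```bash
ls; mkdir -p pics; python3 - <<'E'
from cell import bot, eyes
import cv2,json,numpy as np,pickle
s=bot.state(); print({k:np.round(v,4).tolist() for k,v in s.items()}, bot.pinch_z)
for n in("side","top"):
    c=eyes.capture(n); cv2.imwrite(f"pics/{n}0.png",c["img"]); pickle.dump(c,open(f"{n}0.pkl","wb"))
    print(n,{k:np.round(c[k],4).tolist() for k in c if k not in("img","range_z")}, (c["range_z"]>0).mean())
E
```

```text
pics
{'clock': 0.0, 'q': [-1.3883, 0.3812, 1.2983, 0.0, 1.4636, -0.2153], 'dq': [-0.0009, 0.0008, -0.0005, 0.0011, -0.0002, 0.0014], 'effort': [-0.0001, -44.8463, -23.1274, -0.0002, 0.0048, -0.0], 'ee_pos': [213.0106, -506.7593, 230.7152], 'tool_rot': [-0.5886, 0.3917, -0.391, 0.5893], 'wrist_force': [0.2228, 0.0442, 0.1891], 'moment': [-0.0351, 0.0152, -0.0197], 'finger_gap': 85.6793} 18.700000000000003
side {'fov_y': 49.5604, 'cx': 320.1407, 'cy': 238.1184, 'k1': -0.1039, 'eye': [330.1855, 938.7573, 661.6948], 'rotation': [-0.1019, 0.8486, -0.5166, 0.0513]} 0.9960416666666667
top {'fov_y': 54.8336, 'cx': 328.3392, 'cy': 240.1675, 'k1': -0.0721, 'eye': [429.4309, -16.3492, 1089.3347], 'rotation': [-0.6991, 0.713, -0.0438, 0.0306]} 0.9961002604166667
```

View pics/side0.png

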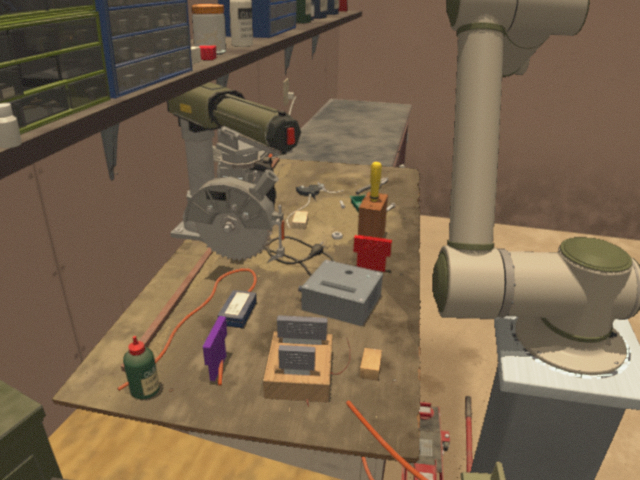

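View pics/top0.png

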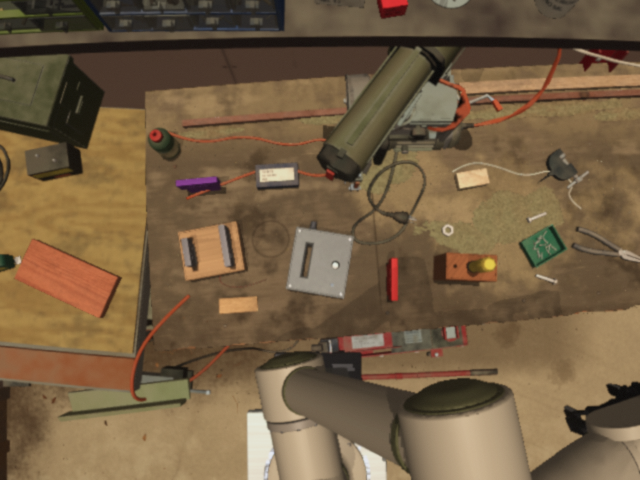

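The stand holds two grey cards: the larger at side px (302,328) / top px (226,245), and the smaller at side (297,358) / top (188,248). The purple card at top (198,184) and the red one at (394,280) are decoys. The controller is at top (320,262) and the screwdriver at (487,265).

```bash
cat > h.py <<'E'
import numpy as np,cv2,pickle
from scipy.spatial.transform import Rotation as R
def load(f): return pickle.load(open(f,'rb'))
def cam(c):
    f=240/np.tan(np.radians(c['fov_y']/2)); K=np.array([[f,0,c['cx']],[0,f,c['cy']],[0,0,1.]])
    return K,np.array([c['k1'],0,0,0,0.]),R.from_quat(c['rotation']),np.array(c['eye'])
def rays(c,px):
    K,d,r,e=cam(c); u=cv2.undistortPoints(np.float64(px).reshape(-1,1,2),K,d).reshape(-1,2)
    return r.apply(np.c_[u,np.ones(len(u))]),e
def onplane(c,px,z):
    d,e=rays(c,px); return e+d*((z-e[2])/d[:,2])[:,None]
def cloud(c):
    v,u=np.mgrid[0:480,0:640]; d,e=rays(c,np.c_[u.ravel(),v.ravel()])
    return (e+d*c['range_z'].reshape(-1,1)).reshape(480,640,3)
def proj(c,P):
    K,d,r,e=cam(c); q=r.inv().apply(np.atleast_2d(P)-e)
    u=q[:,:2]/q[:,2:]; u=u*(1+c['k1']*(u**2).sum(1))[:,None]; return u@K[:2,:2].T+K[:2,2]
E
python3 - <<'E'
from h import *
for n in('top','side'):
    c=load(n+'0.pkl');P=cloud(c)
    pts={'top':[(226,235),(188,248),(211,250),(320,285),(335,265),(394,280),(487,264),(450,275),(238,304),(270,240),(448,230),(472,178),(385,110),(277,176),(340,165)],'side':[(302,322),(297,352),(340,300),(376,166),(373,240),(372,205)]}[n]
    for p in pts: print(n,p,P[p[1],p[0]].round(0))
    cr=c['img'];
t=load('top0.pkl')['img'];s=load('side0.pkl')['img']
cv2.imwrite('pics/c1.png',cv2.resize(t[200:320,160:370],None,fx=3.8,fy=3.8,interpolation=cv2.INTER_CUBIC))
cv2.imwrite('pics/c2.png',cv2.resize(s[250:410,250:400],None,fx=3.7,fy=3.7,interpolation=cv2.INTER_CUBIC))
cv2.imwrite('pics/c3.png',cv2.resize(t[220:310,370:520],None,fx=5,fy=5,interpolation=cv2.INTER_CUBIC))
E
```

```text
top (226, 235) [551. 187.  88.]
top (188, 248) [523. 267.  98.]
top (211, 250) [522. 230.  44.]
top (320, 285) [439. -16.  59.]
top (335, 265) [484. -51.  30.]
top (394, 280) [ 446. -177.   83.]
top (487, 264) [ 470. -335.  221.]
top (450, 275) [ 453. -291.  118.]
top (238, 304) [399. 174.  11.]
top (270, 240) [548. 100.  -2.]
top (448, 230) [ 564. -325.   -1.]
top (472, 178) [ 685. -383.   23.]
top (385, 110) [ 704. -122.  401.]
top (277, 176) [695.  80.  27.]
top (340, 165) [618. -50. 397.]
side (302, 322) [526. 197.  90.]
side (297, 352) [512. 280.  91.]
side (340, 300) [482.  51.  50.]
side (376, 166) [ 468. -324.  217.]
side (373, 240) [ 446. -171.   84.]
side (372, 205) [ 469. -305.  116.]
```

View pics/c1.png

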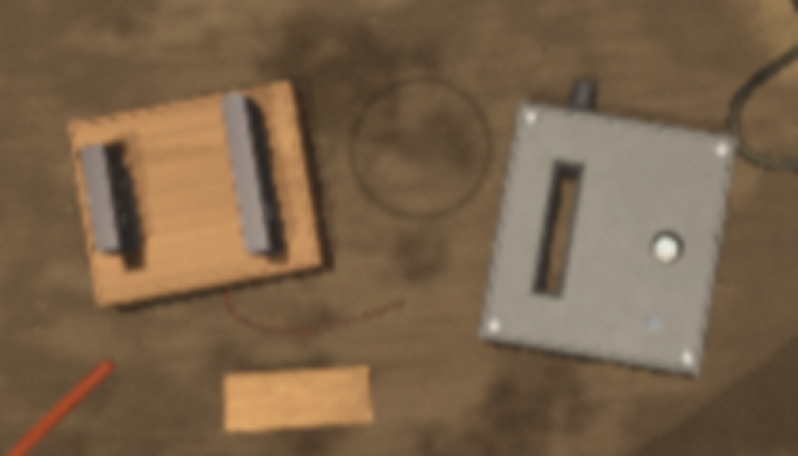

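View pics/c2.png

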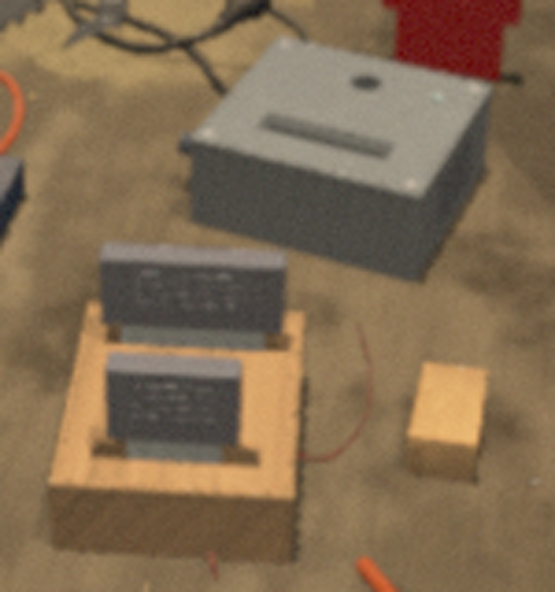

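View pics/c3.png

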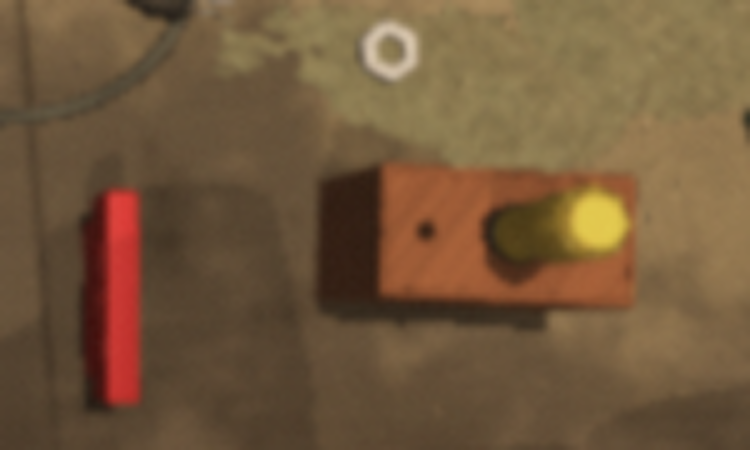

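The enlarged crops confirm it: the wide card is the long head in the right-hand groove (top px 226,245), with the narrow one at 188,248. The controller has its slot on the left and the hole on the right. The driver leans only by perspective. Next I'll measure.

```bash
python3 - <<'E'
from h import *
from scipy.spatial.transform import Rotation as R
for n in('top','side'):
    c=load(n+'0.pkl');P=cloud(c);img=c['img'];hsv=cv2.cvtColor(img,cv2.COLOR_BGR2HSV)
    def blob(seed,m,name,z):
        m=m.astype(np.uint8); nl,l=cv2.connectedComponents(m)
        k=l[seed[1],seed[0]]; 
        if k==0: print(name,'seed miss',hsv[seed[1],seed[0]]);return
        mm=(l==k).astype(np.uint8)
        cs,_=cv2.findContours(mm,cv2.RETR_EXTERNAL,cv2.CHAIN_APPROX_NONE); ct=cs[0].reshape(-1,2)
        q=onplane(c,ct,z)[:,:2].astype(np.float32); 
        r=cv2.minAreaRect(q); Pz=P[mm>0]; ys,xs=np.nonzero(mm); cen=onplane(c,np.c_[xs,ys],z)[:,:2].mean(0)
        print(n,name,'rect',np.round(r[0],1),np.round(r[1],1),round(r[2],1),'zmed',np.median(Pz[:,2]).round(1),'cent',cen.round(1),len(xs)); return mm
    z=P[...,2]
    reg=lambda x0,x1,y0,y1,z0,z1:(P[...,0]>x0)&(P[...,0]<x1)&(P[...,1]>y0)&(P[...,1]<y1)&(z>z0)&(z<z1)
    for name,b in dict(wide=(450,620,160,222,75,115),narrow=(450,620,230,300,75,115),ctrl=(380,580,-120,80,52,70),rack=(400,520,-400,-250,108,125),driver=(420,520,-400,-250,185,240),red=(380,500,-200,-150,40,110),motor=(500,900,-300,150,200,480)).items():
        Q=P[reg(*b)]; print(n,name,len(Q),Q.min(0).round(0),Q.max(0).round(0),np.median(Q,0).round(1))
    sat=hsv[...,1];val=hsv[...,2]
    if n=='top':
        blob((226,235),(sat<70)&reg(450,620,160,222,80,110),'wide',95)
        blob((188,248),(sat<70)&reg(450,620,230,300,80,110),'narrow',95)
        blob((320,285),(sat<60)&reg(380,580,-120,80,52,70),'ctrl',60)
        blob((487,264),(sat>150)&reg(400,520,-400,-250,205,240),'drv',221)
        g=cv2.cvtColor(img,cv2.COLOR_BGR2GRAY)
        print(g[225:300:3,295:355:2])
    print(n,'axes')
print(R.from_quat([-0.5886, 0.3917, -0.391, 0.5893]).as_matrix().round(3))
E
```

```text
top wide 342 [481. 175.  76.] [573. 203.  99.] [526.  188.8  93.4]
top narrow 247 [485. 260.  75.] [546. 283.  99.] [514.6 270.   93.7]
top ctrl 3472 [409. -93.  52.] [570.  59.  66.] [488.6 -18.8  59.1]
top rack 1009 [ 440. -395.  108.] [ 500. -282.  125.] [ 466.  -324.9  115.2]
top driver 219 [ 457. -354.  185.] [ 483. -325.  224.] [ 469.7 -334.5  217.7]
top red 379 [ 402. -186.   49.] [ 494. -169.   91.] [ 447.9 -175.    84.7]
top motor 12892 [ 598. -299.  200.] [857. 150. 480.] [ 747.7 -137.2  393.5]
top wide rect [527.6 187.4] [90.9 15.6] 9.3 zmed 93.6 cent [526.9 187.7] 285
top narrow rect [514.9 269.5] [60.1 17.6] 9.1 zmed 93.8 cent [514.7 269.7] 215
top ctrl rect [489.2 -16.4] [130.1 140.3] 79.4 zmed 59.1 cent [488.8 -17.4] 3420
top drv rect [ 469.8 -335.9] [26.2 29.9] 24.3 zmed 218.5 cent [ 469.5 -335.9] 176
[[ 94  94  84  74  75  76  78  70  68  87  60  78  92  92  93  95  94  94
   95  92  96  92  96  95  96  95  96  96  93  64]
 [101 128 136 129 116 109 100  86  80  74  62  74  81  84  84  84  85  92
   94  94  94  95  95  95  93  91  93  94  84  67]
 [104 137 191 146 147
[... 2761 characters left out ...]
6  84  93  98  96  97  98  97  89  79  84
   76  76  87 103 108 115 120  90  87  86  86  84]]
top axes
side wide 681 [480. 177.  75.] [572. 208.  98.] [525.7 196.1  90.2]
side narrow 525 [483. 264.  75.] [545. 290.  98.] [512.6 279.4  90.6]
side ctrl 2183 [408. -92.  52.] [568.  64.  63.] [486.6  -5.5  58.9]
side rack 358 [ 439. -395.  108.] [ 500. -276.  125.] [ 466.5 -317.5  114.9]
side driver 157 [ 457. -349.  186.] [ 485. -319.  222.] [ 469.1 -327.2  207.5]
side red 691 [ 401. -184.   40.] [ 493. -161.   88.] [ 446.2 -169.2   68.3]
side motor 8767 [ 597. -300.  200.] [900. 150. 480.] [ 756.  -105.9  349.9]
side axes
[[ 0.387 -0.     0.922]
 [-0.922  0.001  0.387]
 [-0.001 -1.     0.   ]]
```

```bash
python3 - <<'E'
from h import *
for n in('top','side'):
    c=load(n+'0.pkl');img=c['img'];P=cloud(c)
    f=4; big=cv2.resize(img,None,fx=f,fy=f,interpolation=cv2.INTER_CUBIC); g=cv2.cvtColor(big,cv2.COLOR_BGR2GRAY)
    up=lambda p:(np.float64(p)+.5)/f-.5
    def rect(mask,seed,z,name):
        l=cv2.connectedComponents(mask.astype(np.uint8))[1];k=l[seed[1]*f,seed[0]*f]
        if k==0: print(n,name,'miss');return
        ct=cv2.findContours((l==k).astype(np.uint8),cv2.RETR_EXTERNAL,cv2.CHAIN_APPROX_NONE)[0][0].reshape(-1,2)
        q=onplane(c,up(ct),z)[:,:2].astype(np.float32); r=cv2.minAreaRect(q)
        print(n,name,np.round(r[0],1),np.round(r[1],1),round(r[2],2), 'hull centroid',q.mean(0).round(1))
    if n=='top':
        rect(g<125,(305,262),60,'slot')
        # hole: dark ring or white
        roi=np.zeros_like(g,bool); roi[255*f:276*f,326*f:346*f]=1
        rect(roi&((g<128)|(g>160)),(335,265),60,'hole@60')
        rect(roi&(g>165),(335,265),32,'button@32')
        rect((g>128)&(g<255),(320,285),60,'ctrl')
    else:
        thr=[90,100,110]
        print(g[260*f:300*f:8,330*f:360*f:8][::2,::2])
        for t in thr:
            rect(g<t,(338,286),60,f'slot{t}'); rect(g<t,(349,272),60,f'hole{t}')
E
```

```text
top slot [495.4  13.2] [20.1 82.1] 79.54 hull centroid [495.4  13.2]
top hole@60 [481.6 -49.6] [12.4 13.5] 62.17 hull centroid [481.7 -49.7]
top button@32 [483.3 -50.6] [12.5 13. ] 43.83 hull centroid [483.3 -50.6]
top ctrl [489.9 -16.1] [127.1 136.6] 79.42 hull centroid [489.4 -16.1]
[[122 110 113 111 104  99  85  55]
 [148 148 148 142 111 101  93  42]
 [147 150 149 148 150 148 147 136]
 [151 148 152 151  90  71 144 148]
 [149 149 150 151 149 153 149 152]
 [153 155 153 153 151 150 152 148]
 [112 119 134 149 151 150 149 155]
 [145 115  92 101 113 120 133 153]
 [156 152 153 151 142 116 112 152]
 [ 74 100 142 158 152 149 152 150]]
side slot90 miss
side hole90 [482.7 -48.7] [12.1 10.5] 29.83 hull centroid [482.8 -48.8]
side slot100 miss
side hole100 [482.8 -48.9] [14.2 12.9] 14.69 hull centroid [482.8 -48.8]
side slot110 miss
side hole110 [482.6 -49. ] [15.9 15.1] 14.69 hull centroid [482.8 -48.8]
```

```bash
cat > plan.py <<'E'
import json,os,sys,numpy as np
# state: commanded x,y,z(mm),phi(deg) ; usage plan.py "x y z phi n" ... ; totals 8 rows ; persists the new command
F='cmd.json'
c=np.array(json.load(open(F)) if os.path.exists(F) else [213.058,-507.037,231.322,-67.2])
def ax(p): p=np.radians(p); return np.array([np.cos(p),np.sin(p)]),np.array([-np.sin(p),np.cos(p)])
X,Z=ax(c[3]); cur=c.copy(); out=[]
for a in sys.argv[1:]:
    v=a.split(); t=np.array([cur[i] if s=='.' else (cur[i]+float(s[1:]) if s[0]=='@' else float(s)) for i,s in enumerate(v[:4])]); n=int(v[4])
    for k in range(1,n+1):
        p=cur+(t-cur)*k/n; d=p-c
        out.append([[round(float(d[:2]@X)/1000,4),round(-d[2]/1000,4),round(float(d[:2]@Z)/1000,4)],[0,round(-d[3],1),0]])
    cur=t
assert len(out)==8,len(out)
s,r=out[-1]; w=X*s[0]*1000+Z*s[2]*1000
new=[c[0]+w[0],c[1]+w[1],c[2]-s[1]*1000,c[3]-r[1]]
json.dump(new,open(F,'w')); print(json.dumps(out)); print('cmd',np.round(new,2))
E
python3 plan.py "527.3 187.4 231.3 -80.7 8"; rm cmd.json; python3 plan.py "380 -200 220 -80.7 8"
```

```text
[[[-0.0648, 0.0, 0.0698], [0, 1.7, 0]], [[-0.1296, 0.0, 0.1397], [0, 3.4, 0]], [[-0.1944, 0.0, 0.2095], [0, 5.1, 0]], [[-0.2592, 0.0, 0.2794], [0, 6.8, 0]], [[-0.324, 0.0, 0.3492], [0, 8.4, 0]], [[-0.3888, 0.0, 0.4191], [0, 10.1, 0]], [[-0.4536, 0.0, 0.4889], [0, 11.8, 0]], [[-0.5184, 0.0, 0.5588], [0, 13.5, 0]]]
cmd [527.31 187.4  231.32 -80.7 ]
[[[-0.0273, 0.0014, 0.0341], [0, 1.7, 0]], [[-0.0546, 0.0028, 0.0682], [0, 3.4, 0]], [[-0.0819, 0.0042, 0.1023], [0, 5.1, 0]], [[-0.1092, 0.0057, 0.1364], [0, 6.8, 0]], [[-0.1365, 0.0071, 0.1705], [0, 8.4, 0]], [[-0.1638, 0.0085, 0.2047], [0, 10.1, 0]], [[-0.1911, 0.0099, 0.2388], [0, 11.8, 0]], [[-0.2184, 0.0113, 0.2729], [0, 13.5, 0]]]
cmd [ 380.   -199.95  220.02  -80.7 ]
```

Request:
{"op": "carry_out", "data": {
  "series": [
    [[-0.0273, 0.0014, 0.0341], [0, 1.7, 0]],
    [[-0.0546, 0.0028, 0.0682], [0, 3.4, 0]],
    [[-0.0819, 0.0042, 0.1023], [0, 5.1, 0]],
    [[-0.1092, 0.0057, 0.1364], [0, 6.8, 0]],
    [[-0.1365, 0.0071, 0.1705], [0, 8.4, 0]],
    [[-0.1638, 0.0085, 0.2047], [0, 10.1, 0]],
    [[-0.1911, 0.0099, 0.2388], [0, 11.8, 0]],
    [[-0.2184, 0.0113, 0.2729], [0, 13.5, 0]]
  ],
  "hand": 0.05,
  "newtons": 60
}}

```text
clock: 1.1
ee_pos: [380.5, -198.6, 219.9]
tool_rot: [-0.539, 0.458, -0.458, 0.539]
wrist_force: [0.5, 0.1, 0.9]
finger_gap: 49.8
```

```bash
python3 -c "
from cell import bot; s=bot.state();print(s['ee_pos'],s['q'])"; python3 plan.py "527.3 187.4 150 -80.7 8"
```

```text
[ 380.45432666 -198.58258478  219.85135958] [-7.58418158e-01  1.78498819e-01  1.62561017e+00  4.21488822e-05
  1.33780917e+00  6.51366074e-01]
[[[-0.0448, 0.0088, 0.026], [0, -0.0, 0]], [[-0.0896, 0.0175, 0.052], [0, -0.0, 0]], [[-0.1344, 0.0263, 0.078], [0, -0.0, 0]], [[-0.1792, 0.035, 0.104], [0, -0.0, 0]], [[-0.224, 0.0438, 0.13], [0, -0.0, 0]], [[-0.2688, 0.0525, 0.156], [0, -0.0, 0]], [[-0.3136, 0.0613, 0.182], [0, -0.0, 0]], [[-0.3585, 0.07, 0.208], [0, -0.0, 0]]]
cmd [527.33 187.45 150.02 -80.7 ]
```

Request:
{"op": "carry_out", "data": {
  "series": [
    [[-0.0448, 0.0088, 0.026], [0, 0, 0]],
    [[-0.0896, 0.0175, 0.052], [0, 0, 0]],
    [[-0.1344, 0.0263, 0.078], [0, 0, 0]],
    [[-0.1792, 0.035, 0.104], [0, 0, 0]],
    [[-0.224, 0.0438, 0.13], [0, 0, 0]],
    [[-0.2688, 0.0525, 0.156], [0, 0, 0]],
    [[-0.3136, 0.0613, 0.182], [0, 0, 0]],
    [[-0.3585, 0.07, 0.208], [0, 0, 0]]
  ]
}}

```text
clock: 2.1
ee_pos: [527.7, 189.1, 149.5]
tool_rot: [0.539, -0.458, 0.458, -0.539]
wrist_force: [1.6, -0.8, -0.1]
finger_gap: 49.9
```

```bash
cat > snap.py <<'E'
import sys
from h import *
from cell import bot,eyes
t=sys.argv[1]
for n in('side','top'):
    c=eyes.capture(n); pickle.dump(c,open(f'{n}{t}.pkl','wb')); cv2.imwrite(f'pics/{n}{t}.png',c['img'])
s=bot.state()
print({k:np.round(s[k],2).tolist() for k in('clock','ee_pos','q','wrist_force','finger_gap')}, R.from_quat(s['tool_rot']).as_matrix().round(4).tolist())
E
python3 snap.py 1; python3 -c "
import cv2,numpy as np
a=cv2.imread('pics/side1.png')[170:420,170:450];b=cv2.imread('pics/top1.png')[130:380,110:390]
cv2.imwrite('pics/m1.png',np.hstack([cv2.resize(x,(400,357)) for x in(a,b)]))"
```

```text
{'clock': 2.2, 'ee_pos': [527.6, 191.11, 148.41], 'q': [0.14, 0.47, 1.4, 0.0, 1.27, 1.54], 'wrist_force': [0.29, -1.49, -0.39], 'finger_gap': 50.04} [[0.1655, -0.0017, 0.9862], [-0.9862, 0.0006, 0.1655], [-0.0009, -1.0, -0.0016]]
```

View pics/m1.png

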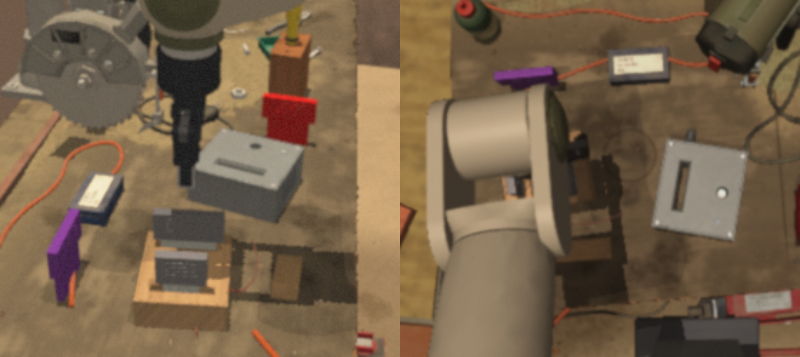

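The side view shows the gripper hovering above and beyond the wide card, clear of the stand. The top view is blocked by the wrist. I'll check the TCP projection and whether the arm has settled.

```bash
python3 snap.py 2; python3 -c "
from h import *
from cell import bot
c=load('side2.pkl');s=bot.state()
print(s['ee_pos'],proj(c,[s['ee_pos'],[527.3,187.5,95]]))
cv2.imwrite('pics/m2.png',cv2.resize(c['img'][220:400,230:400],None,fx=3.3,fy=3.3,interpolation=cv2.INTER_CUBIC))"; python3 plan.py "527.3 187.4 100 -80.7 8"
```

```text
{'clock': 2.3, 'ee_pos': [527.08, 187.96, 149.34], 'q': [0.13, 0.47, 1.4, -0.0, 1.27, 1.54], 'wrist_force': [0.36, 0.47, 0.48], 'finger_gap': 50.23} [[0.1631, -0.0014, 0.9866], [-0.9866, -0.0004, 0.1631], [0.0001, -1.0, -0.0014]]
[527.08432916 187.95765124 149.33718765] [[302.42743077 292.30696885]
 [302.32490987 316.97646396]]
[[[0.0, 0.0063, -0.0], [0, -0.0, 0]], [[0.0, 0.0125, -0.0], [0, -0.0, 0]], [[0.0, 0.0188, -0.0], [0, -0.0, 0]], [[0.0, 0.025, -0.0], [0, -0.0, 0]], [[0.0, 0.0313, -0.0], [0, -0.0, 0]], [[0.0, 0.0375, -0.0], [0, -0.0, 0]], [[0.0, 0.0438, -0.0], [0, -0.0, 0]], [[0.0, 0.05, -0.0], [0, -0.0, 0]]]
cmd [527.33 187.45 100.02 -80.7 ]
```

View pics/m2.png

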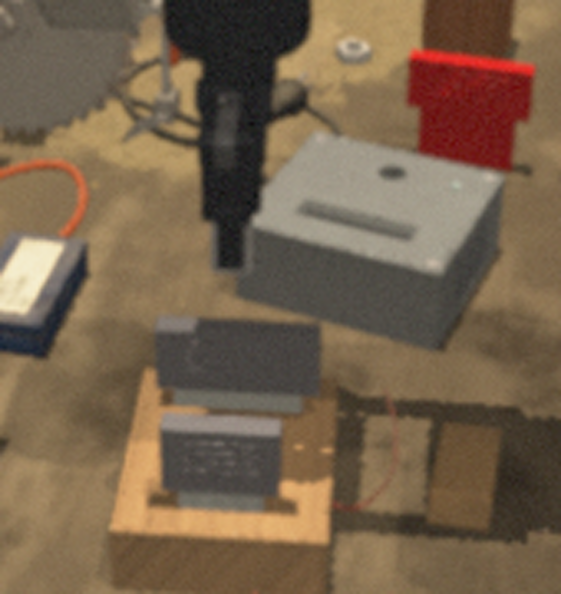

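The fingertip is at side px (300,301) and the card head centre at (303,330), which matches the projection. I'm descending.

Request:
{"op": "carry_out", "data": {
  "series": [
    [[0, 0.012, 0], [0, 0, 0]],
    [[0, 0.024, 0], [0, 0, 0]],
    [[0, 0.036, 0], [0, 0, 0]],
    [[0, 0.048, 0], [0, 0, 0]],
    [[0, 0.06, 0], [0, 0, 0]],
    [[0, 0.072, 0], [0, 0, 0]],
    [[0, 0.084, 0], [0, 0, 0]],
    [[0, 0.089, 0], [0, 0, 0]]
  ]
}}

```text
clock: 3.3
ee_pos: [527.2, 187.4, 60.1]
tool_rot: [0.539, -0.458, 0.458, -0.539]
wrist_force: [-1.3, 0.1, -0.4]
finger_gap: 49.9
```

```bash
python3 -c "
import json;c=json.load(open('cmd.json'));c[2]-=39;json.dump(c,open('cmd.json','w'));print(c)"; python3 snap.py 3; python3 -c "
from h import *
c=load('side3.pkl')
cv2.imwrite('pics/m3.png',cv2.resize(c['img'][250:400,230:380],None,fx=3.8,fy=3.8,interpolation=cv2.INTER_CUBIC))"
```

```text
[527.3320691344235, 187.45228497104688, 61.02199999999999, -80.7]
{'clock': 3.4, 'ee_pos': [527.26, 187.41, 60.5], 'q': [0.13, 0.58, 1.51, 0.0, 1.06, 1.54], 'wrist_force': [-0.92, -0.32, 0.17], 'finger_gap': 49.99} [[0.1615, -0.0009, 0.9869], [-0.9869, -0.0001, 0.1615], [-0.0, -1.0, -0.0009]]
```

View pics/m3.png

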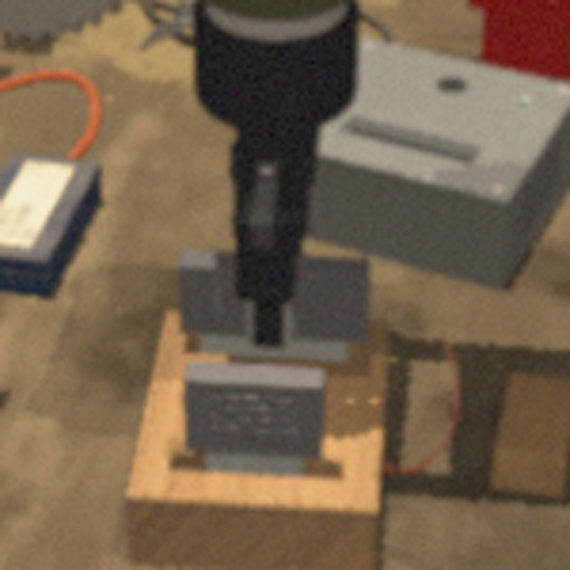

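The finger (crop 268,340) is in front of the wide card, centred to about 1.5 mm. I'm closing.

Request:
{"op": "carry_out", "data": {
  "series": [
    [[0, 0, 0], [0, 0, 0]],
    [[0, 0, 0], [0, 0, 0]],
    [[0, 0, 0], [0, 0, 0]],
    [[0, 0, 0], [0, 0, 0]],
    [[0, 0, 0], [0, 0, 0]],
    [[0, 0, 0], [0, 0, 0]],
    [[0, 0, 0], [0, 0, 0]],
    [[0, 0, 0], [0, 0, 0]]
  ],
  "hand": 0.0,
  "newtons": 70
}}

```text
clock: 4.4
ee_pos: [527.5, 188.6, 61.6]
tool_rot: [-0.538, 0.458, -0.458, 0.54]
wrist_force: [0.3, 6.4, 1.0]
finger_gap: 13.0
```

```bash
python3 plan.py ". . @95 . 8"
```

```text
[[[0.0, -0.0119, 0.0], [0, -0.0, 0]], [[0.0, -0.0238, 0.0], [0, -0.0, 0]], [[0.0, -0.0356, 0.0], [0, -0.0, 0]], [[0.0, -0.0475, 0.0], [0, -0.0, 0]], [[0.0, -0.0594, 0.0], [0, -0.0, 0]], [[0.0, -0.0712, 0.0], [0, -0.0, 0]], [[0.0, -0.0831, 0.0], [0, -0.0, 0]], [[0.0, -0.095, 0.0], [0, -0.0, 0]]]
cmd [527.33 187.45 156.02 -80.7 ]
```

Request:
{"op": "carry_out", "data": {
  "series": [
    [[0, -0.0119, 0], [0, 0, 0]],
    [[0, -0.0238, 0], [0, 0, 0]],
    [[0, -0.0356, 0], [0, 0, 0]],
    [[0, -0.0475, 0], [0, 0, 0]],
    [[0, -0.0594, 0], [0, 0, 0]],
    [[0, -0.0712, 0], [0, 0, 0]],
    [[0, -0.0831, 0], [0, 0, 0]],
    [[0, -0.095, 0], [0, 0, 0]]
  ]
}}

```text
clock: 5.4
ee_pos: [527.4, 187.4, 156.8]
tool_rot: [0.539, -0.458, 0.458, -0.539]
wrist_force: [0.0, 0.1, -1.5]
finger_gap: 13.1
```

```bash
python3 plan.py "495.4 13.2 156 -100.5 8"
```

```text
[[[0.0209, 0.0, -0.0075], [0, 2.5, 0]], [[0.0417, 0.0, -0.0149], [0, 5.0, 0]], [[0.0626, 0.0, -0.0224], [0, 7.4, 0]], [[0.0834, 0.0, -0.0298], [0, 9.9, 0]], [[0.1043, 0.0, -0.0373], [0, 12.4, 0]], [[0.1251, 0.0, -0.0448], [0, 14.8, 0]], [[0.146, 0.0, -0.0522], [0, 17.3, 0]], [[0.1668, 0.0, -0.0597], [0, 19.8, 0]]]
cmd [ 495.37   13.2   156.02 -100.5 ]
```

Request:
{"op": "carry_out", "data": {
  "series": [
    [[0.0209, 0.0, -0.0075], [0, 2.5, 0]],
    [[0.0417, 0.0, -0.0149], [0, 5.0, 0]],
    [[0.0626, 0.0, -0.0224], [0, 7.4, 0]],
    [[0.0834, 0.0, -0.0298], [0, 9.9, 0]],
    [[0.1043, 0.0, -0.0373], [0, 12.4, 0]],
    [[0.1251, 0.0, -0.0448], [0, 14.8, 0]],
    [[0.146, 0.0, -0.0522], [0, 17.3, 0]],
    [[0.1668, 0.0, -0.0597], [0, 19.8, 0]]
  ]
}}

```text
clock: 6.4
ee_pos: [495.3, 12.4, 156.5]
tool_rot: [0.452, -0.544, 0.544, -0.452]
wrist_force: [0.5, -0.5, -0.6]
finger_gap: 13.1
```

```bash
python3 snap.py 4a >/dev/null; python3 snap.py 4b>/dev/null; python3 snap.py 4; python3 plan.py "495.4 13.2 123 -100.5 8"; python3 -c "
from h import *
c=load('side4.pkl')
cv2.imwrite('pics/m4.png',cv2.resize(c['img'][190:340,270:420],None,fx=4,fy=4,interpolation=cv2.INTER_CUBIC))
t=load('top4.pkl')
cv2.imwrite('pics/m4t.png',cv2.resize(t['img'][190:330,220:400],None,fx=3,fy=3,interpolation=cv2.INTER_CUBIC))"
```

```text
{'clock': 6.7, 'ee_pos': [495.54, 13.76, 156.19], 'q': [-0.21, 0.36, 1.57, 0.0, 1.21, 1.54], 'wrist_force': [0.53, -0.08, -1.12], 'finger_gap': 13.38} [[-0.1813, 0.0001, 0.9834], [-0.9834, 0.0002, -0.1813], [-0.0002, -1.0, 0.0001]]
[[[-0.0, 0.0041, 0.0], [0, -0.0, 0]], [[-0.0, 0.0083, 0.0], [0, -0.0, 0]], [[-0.0, 0.0124, 0.0], [0, -0.0, 0]], [[-0.0, 0.0165, 0.0], [0, -0.0, 0]], [[-0.0, 0.0206, 0.0], [0, -0.0, 0]], [[-0.0, 0.0248, 0.0], [0, -0.0, 0]], [[-0.0, 0.0289, 0.0], [0, -0.0, 0]], [[-0.0, 0.033, 0.0], [0, -0.0, 0]]]
cmd [ 495.37   13.2   123.02 -100.5 ]
```

View pics/m4.png

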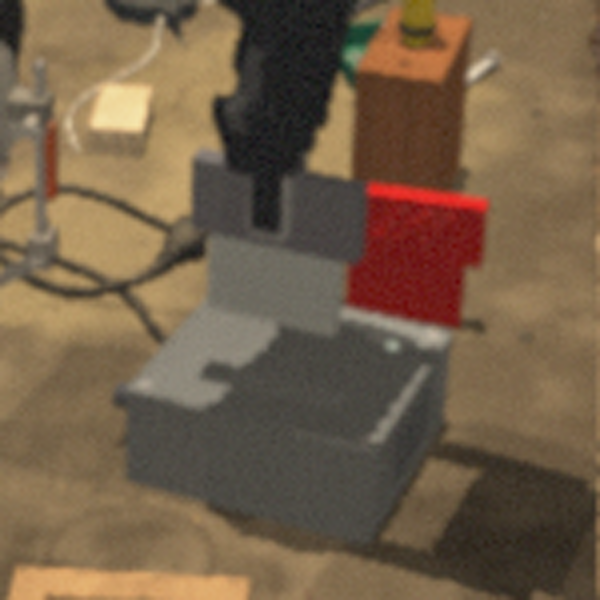

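View pics/m4t.png

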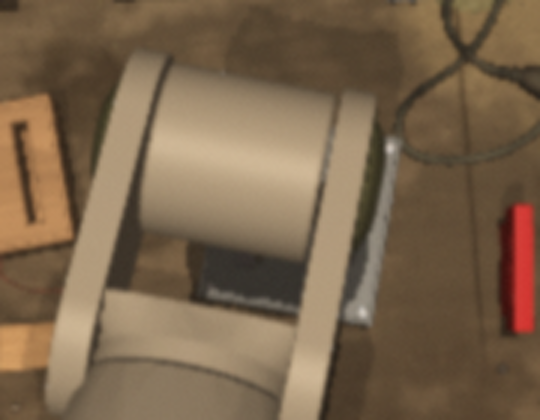

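The card is gripped above the controller, its blade spanning side crop x 208 to 343. I'll compare that with the projected model corners at the target pose.

```bash
python3 - <<'E'
from h import *
c=load('side4.pkl')
yaw=np.radians(-10.46);ux=np.array([np.cos(yaw),np.sin(yaw),0]);uy=np.array([-np.sin(yaw),np.cos(yaw),0])
o=np.array([495.5,13.5,103.2])
def P(x,y,z): return o+ux*x+uy*y+[0,0,z]
pts={'blade foot -':P(-36,5,0),'foot +':P(36,5,0),'head low near -':P(-46,7,45),'head low +':P(46,7,45),'head top near -':P(-46,7,87),'top +':P(46,7,87),'top far+':P(46,-7,87)}
for k,v in pts.items(): print(k,((proj(c,v)[0]+.5-[270,190])*4-.5).round(1))
c0=load('side0.pkl'); s=np.array([495.4,13.2,60.])
for x,y in((-40.2,9.2),(40.2,9.2),(40.2,-9.2),(-40.2,-9.2)): print('slot',x,y,proj(c0,s+ux*x+uy*y)[0].round(1))
# edges of the blade in rows
g=cv2.GaussianBlur(cv2.cvtColor(c['img'],cv2.COLOR_BGR2GRAY),(3,3),0)
b=cv2.resize(c['img'][240:285,310:370],None,fx=12,fy=12,interpolation=cv2.INTER_CUBIC); cv2.imwrite('pics/m5.png',b)
b=cv2.resize(c0['img'][262:305,320:385],None,fx=12,fy=12,interpolation=cv2.INTER_CUBIC); cv2.imwrite('pics/m5s.png',b)
E
```

```text
blade foot - [335.1 334.6]
foot + [207.3 304.4]
head low near - [356.6 264.6]
head low + [189.8 227.3]
head top near - [361.1 190.7]
top + [191.1 154.9]
top far+ [202.1 144. ]
slot -40.2 9.2 [353.7 292.2]
slot 40.2 9.2 [318.6 283.5]
slot 40.2 -9.2 [322.  279.3]
slot -40.2 -9.2 [356.7 287.9]
```

View pics/m5.png

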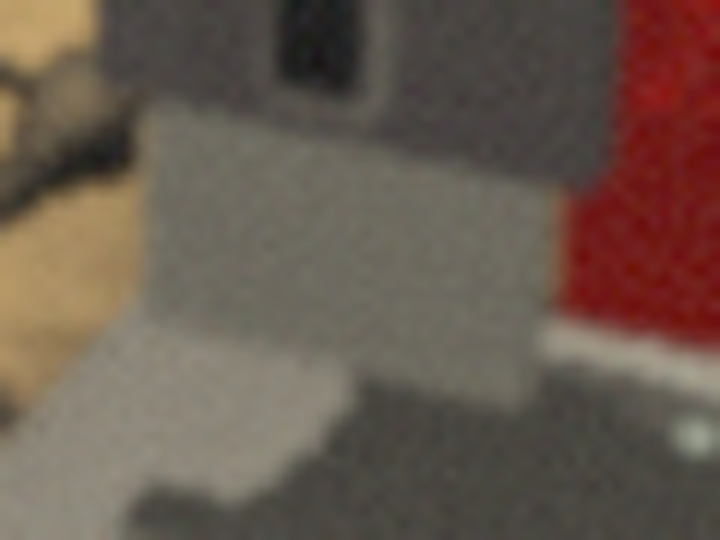

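View pics/m5s.png

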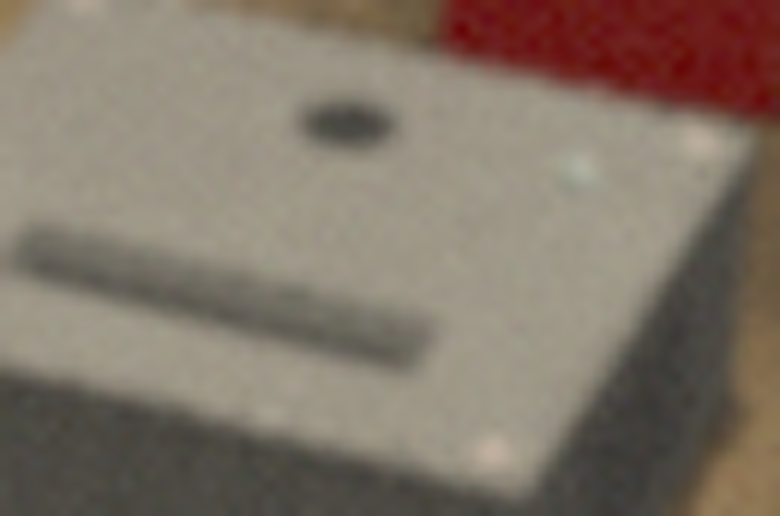

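The card and slot show the same small offset in the side camera (about 0.5 px right and 0.5 px down). Their relative error is about 1 mm, within the ±4 mm of the chamfer. I'm descending.

Request:
{"op": "carry_out", "data": {
  "series": [
    [[0, 0.0041, 0], [0, 0, 0]],
    [[0, 0.0083, 0], [0, 0, 0]],
    [[0, 0.0124, 0], [0, 0, 0]],
    [[0, 0.0165, 0], [0, 0, 0]],
    [[0, 0.0206, 0], [0, 0, 0]],
    [[0, 0.0248, 0], [0, 0, 0]],
    [[0, 0.0289, 0], [0, 0, 0]],
    [[0, 0.033, 0], [0, 0, 0]]
  ]
}}

```text
clock: 7.7
ee_pos: [495.5, 13.1, 122.8]
tool_rot: [0.452, -0.544, 0.544, -0.452]
wrist_force: [0.6, -0.4, -1.4]
finger_gap: 13.2
```

```bash
python3 snap.py 5; python3 -c "
from h import *
c=load('side5.pkl')
cv2.imwrite('pics/m6.png',cv2.resize(c['img'][220:310,300:390],None,fx=6.6,fy=6.6,interpolation=cv2.INTER_CUBIC))"; python3 plan.py ". . 103 . 8"
```

```text
{'clock': 7.8, 'ee_pos': [495.26, 13.19, 122.6], 'q': [-0.21, 0.4, 1.62, -0.0, 1.12, 1.54], 'wrist_force': [-0.07, 0.06, -1.22], 'finger_gap': 13.03} [[-0.1824, -0.0007, 0.9832], [-0.9832, 0.0001, -0.1824], [-0.0, -1.0, -0.0008]]
[[[0.0, 0.0025, 0.0], [0, -0.0, 0]], [[0.0, 0.005, 0.0], [0, -0.0, 0]], [[0.0, 0.0075, 0.0], [0, -0.0, 0]], [[0.0, 0.01, 0.0], [0, -0.0, 0]], [[0.0, 0.0125, 0.0], [0, -0.0, 0]], [[0.0, 0.015, 0.0], [0, -0.0, 0]], [[0.0, 0.0175, 0.0], [0, -0.0, 0]], [[0.0, 0.02, 0.0], [0, -0.0, 0]]]
cmd [ 495.37   13.2   103.02 -100.5 ]
```

View pics/m6.png

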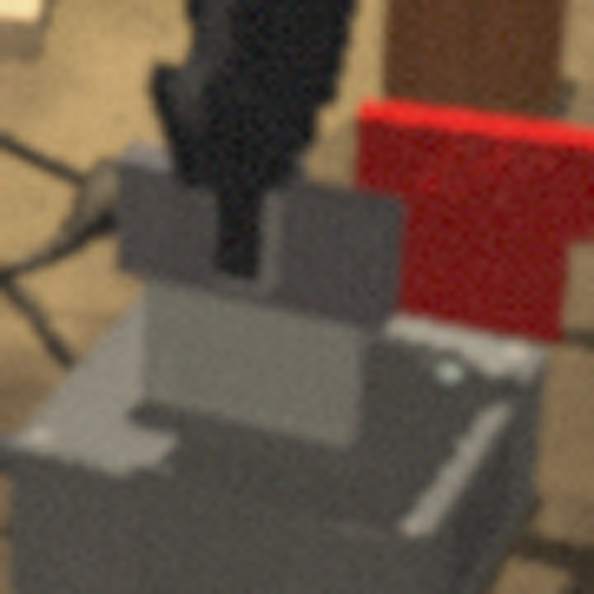

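The blade foot runs from side px (321.5,281.4) to (353.8,287.4), just above the slot and aligned along x. I'll continue while watching the force.

Request:
{"op": "carry_out", "data": {
  "series": [
    [[0.0, 0.0025, 0.0], [0, 0, 0]],
    [[0.0, 0.005, 0.0], [0, 0, 0]],
    [[0.0, 0.0075, 0.0], [0, 0, 0]],
    [[0.0, 0.01, 0.0], [0, 0, 0]],
    [[0.0, 0.0125, 0.0], [0, 0, 0]],
    [[0.0, 0.015, 0.0], [0, 0, 0]],
    [[0.0, 0.0175, 0.0], [0, 0, 0]],
    [[0.0, 0.02, 0.0], [0, 0, 0]]
  ]
}}

```text
clock: 8.8
ee_pos: [495.4, 13.2, 102.9]
tool_rot: [-0.452, 0.544, -0.544, 0.452]
wrist_force: [-0.4, 0.7, -1.1]
finger_gap: 13.5
```

```bash
python3 snap.py 6; python3 -c "
from cell import bot
print(bot.state()['moment'])
from h import *
c=load('side6.pkl')
cv2.imwrite('pics/m7.png',cv2.resize(c['img'][220:310,300:390],None,fx=6.6,fy=6.6,interpolation=cv2.INTER_CUBIC))"
```

```text
{'clock': 8.9, 'ee_pos': [495.32, 13.17, 102.75], 'q': [-0.21, 0.43, 1.64, -0.0, 1.07, 1.54], 'wrist_force': [0.73, -0.54, -0.88], 'finger_gap': 13.18} [[-0.1824, -0.0005, 0.9832], [-0.9832, 0.0001, -0.1824], [0.0, -1.0, -0.0005]]
[-0.03585165 -0.01512943  0.03383459]
```

View pics/m7.png

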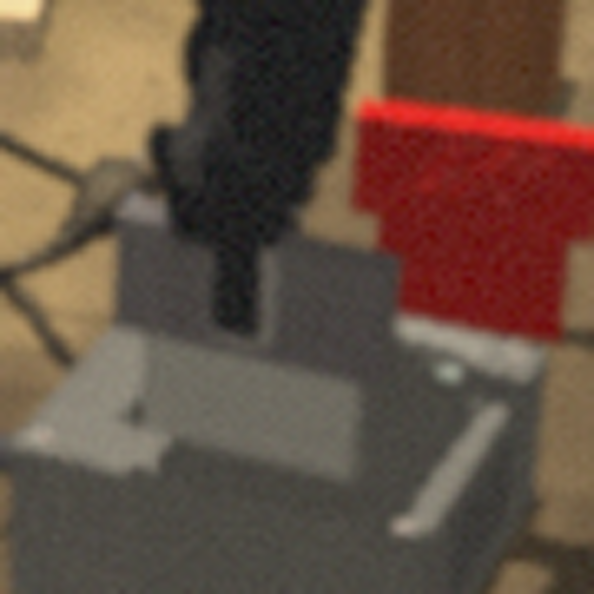

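There's no contact force with the foot nominally 10 mm inside, and the visible blade is shorter, so it has entered the slot. Continuing.

```bash
python3 plan.py ". . 75 . 8"
```

```text
[[[0.0, 0.0035, 0.0], [0, -0.0, 0]], [[0.0, 0.007, 0.0], [0, -0.0, 0]], [[0.0, 0.0105, 0.0], [0, -0.0, 0]], [[0.0, 0.014, 0.0], [0, -0.0, 0]], [[0.0, 0.0175, 0.0], [0, -0.0, 0]], [[0.0, 0.021, 0.0], [0, -0.0, 0]], [[0.0, 0.0245, 0.0], [0, -0.0, 0]], [[0.0, 0.028, 0.0], [0, -0.0, 0]]]
cmd [ 495.37   13.2    75.02 -100.5 ]
```

Request:
{"op": "carry_out", "data": {
  "series": [
    [[0, 0.0035, 0], [0, 0, 0]],
    [[0, 0.007, 0], [0, 0, 0]],
    [[0, 0.0105, 0], [0, 0, 0]],
    [[0, 0.014, 0], [0, 0, 0]],
    [[0, 0.0175, 0], [0, 0, 0]],
    [[0, 0.021, 0], [0, 0, 0]],
    [[0, 0.0245, 0], [0, 0, 0]],
    [[0, 0.028, 0], [0, 0, 0]]
  ]
}}

```text
clock: 9.9
ee_pos: [495.4, 13.2, 74.8]
tool_rot: [0.452, -0.544, 0.544, -0.452]
wrist_force: [-0.3, -0.0, -1.2]
finger_gap: 13.2
```

```bash
python3 plan.py ". . 66 . 8"
```

```text
[[[0.0, 0.0011, 0.0], [0, -0.0, 0]], [[0.0, 0.0023, 0.0], [0, -0.0, 0]], [[0.0, 0.0034, 0.0], [0, -0.0, 0]], [[0.0, 0.0045, 0.0], [0, -0.0, 0]], [[0.0, 0.0056, 0.0], [0, -0.0, 0]], [[0.0, 0.0068, 0.0], [0, -0.0, 0]], [[0.0, 0.0079, 0.0], [0, -0.0, 0]], [[0.0, 0.009, 0.0], [0, -0.0, 0]]]
cmd [ 495.37   13.2    66.02 -100.5 ]
```

Request:
{"op": "carry_out", "data": {
  "series": [
    [[0, 0.0011, 0], [0, 0, 0]],
    [[0, 0.0023, 0], [0, 0, 0]],
    [[0, 0.0034, 0], [0, 0, 0]],
    [[0, 0.0045, 0], [0, 0, 0]],
    [[0, 0.0056, 0], [0, 0, 0]],
    [[0, 0.0068, 0], [0, 0, 0]],
    [[0, 0.0079, 0], [0, 0, 0]],
    [[0, 0.009, 0], [0, 0, 0]]
  ]
}}

```text
clock: 10.9
ee_pos: [495.7, 13.1, 68.1]
tool_rot: [0.452, -0.543, 0.544, -0.453]
wrist_force: [-9.4, 0.3, 32.9]
finger_gap: 13.2
```

```bash
python3 snap.py 7; python3 -c "
from h import *
c=load('side7.pkl')
cv2.imwrite('pics/m8.png',cv2.resize(c['img'][220:310,300:390],None,fx=6.6,fy=6.6,interpolation=cv2.INTER_CUBIC))"
```

```text
{'clock': 11.0, 'ee_pos': [495.67, 13.08, 68.17], 'q': [-0.21, 0.48, 1.68, -0.0, 0.98, 1.54], 'wrist_force': [-7.57, 0.34, 24.43], 'finger_gap': 13.36} [[-0.1821, 0.002, 0.9833], [-0.9833, -0.0008, -0.1821], [0.0004, -1.0, 0.0021]]
```

View pics/m8.png

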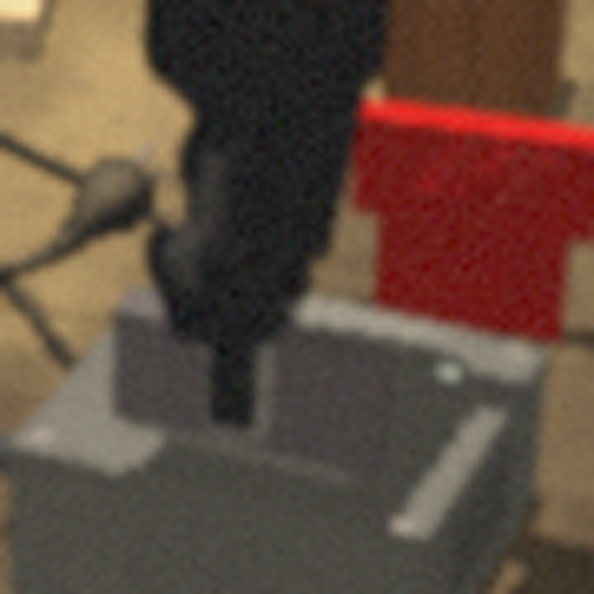

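The head sits on the controller top: TCP z is 68.1 mm as expected, with about 30 N of reaction. I'll relax the push, release, and look.

Request:
{"op": "carry_out", "data": {
  "series": [
    [[0, -0.001, 0], [0, 0, 0]],
    [[0, -0.001, 0], [0, 0, 0]],
    [[0, -0.001, 0], [0, 0, 0]],
    [[0, -0.001, 0], [0, 0, 0]],
    [[0, -0.001, 0], [0, 0, 0]],
    [[0, -0.001, 0], [0, 0, 0]],
    [[0, -0.001, 0], [0, 0, 0]],
    [[0, -0.001, 0], [0, 0, 0]]
  ],
  "hand": 0.04
}}

```text
clock: 12.0
ee_pos: [495.4, 13.2, 67.0]
tool_rot: [-0.452, 0.544, -0.544, 0.452]
wrist_force: [0.3, 0.2, 0.5]
finger_gap: 40.0
```

```bash
python3 -c "
import json;c=json.load(open('cmd.json'));c[2]+=1;json.dump(c,open('cmd.json','w'));print(c)"; python3 plan.py ". . 150 . 4" "480 -110 260 -100 4"
```

```text
[495.3723002249777, 13.197003354520803, 67.02199999999999, -100.5]
[[[0.0, -0.0207, 0.0], [0, -0.0, 0]], [[0.0, -0.0415, 0.0], [0, -0.0, 0]], [[0.0, -0.0622, 0.0], [0, -0.0, 0]], [[0.0, -0.083, 0.0], [0, -0.0, 0]], [[0.031, -0.1105, 0.0018], [0, -0.1, 0]], [[0.062, -0.138, 0.0037], [0, -0.2, 0]], [[0.093, -0.1655, 0.0055], [0, -0.4, 0]], [[0.1239, -0.193, 0.0073], [0, -0.5, 0]]]
cmd [ 479.97 -109.96  260.02 -100.  ]
```

Request:
{"op": "carry_out", "data": {
  "series": [
    [[0.0, -0.0207, 0.0], [0, 0, 0]],
    [[0.0, -0.0415, 0.0], [0, 0, 0]],
    [[0.0, -0.0622, 0.0], [0, 0, 0]],
    [[0.0, -0.083, 0.0], [0, 0, 0]],
    [[0.031, -0.1105, 0.0018], [0, -0.1, 0]],
    [[0.062, -0.138, 0.0037], [0, -0.2, 0]],
    [[0.093, -0.1655, 0.0055], [0, -0.4, 0]],
    [[0.1239, -0.193, 0.0073], [0, -0.5, 0]]
  ]
}}

```text
clock: 13.0
ee_pos: [479.7, -110.9, 261.0]
tool_rot: [-0.455, 0.542, -0.542, 0.455]
wrist_force: [0.4, -0.3, 0.8]
finger_gap: 39.9
```

```bash
python3 snap.py 8; python3 -c "
from h import *
c=load('side8.pkl');t=load('top8.pkl')
a=cv2.resize(c['img'][220:330,290:400],(400,400),interpolation=cv2.INTER_CUBIC)
b=cv2.resize(t['img'][210:310,270:370],(400,400),interpolation=cv2.INTER_CUBIC)
cv2.imwrite('pics/m9.png',np.hstack([a,b]))
for n,c in(('s',c),('t',t)):
    P=cloud(c); m=(abs(P[...,0]-495)<60)&(abs(P[...,1]-13)<18)&(P[...,2]>85)&(P[...,2]<125)
    Q=P[m]; 
    if len(Q): print(n,len(Q),Q.min(0).round(1),Q.max(0).round(1),np.median(Q,0).round(1))
"
```

```text
{'clock': 13.1, 'ee_pos': [480.63, -112.56, 262.47], 'q': [-0.47, 0.26, 1.39, -0.0, 1.49, 1.28], 'wrist_force': [0.57, 0.55, -0.52], 'finger_gap': 40.01} [[-0.1766, 0.0045, 0.9843], [-0.9843, -0.0029, -0.1766], [0.0021, -1.0, 0.005]]
s 417 [449.   -0.7  85.2] [539.3  30.9 104.7] [493.3  19.4  96.8]
t 295 [449.7  -2.9  86. ] [541.4  26.2 106.2] [494.5  12.2 101.1]
```

View pics/m9.png

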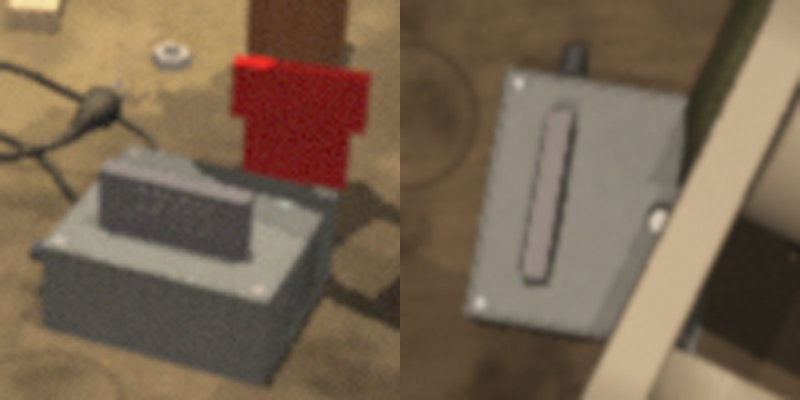

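The card sits flush in the slot. Its head top is at about 101 mm (expected 102), side crop (100–250, 165–255), and top crop centre (547,195) is on the slot. Next the driver.

```bash
python3 - <<'E'
from h import *
for n in('top','side'):
    c=load(n+'8.pkl') if n=='side' else load('top0.pkl');P=cloud(c);z=P[...,2]
    m=(abs(P[...,0]-470)<30)&(abs(P[...,1]+335)<40)&(z>212)&(z<228)
    Q=P[m];print(n,len(Q),Q.min(0).round(1),Q.max(0).round(1),Q.mean(0).round(1))
    m=(abs(P[...,0]-470)<30)&(abs(P[...,1]+335)<40)&(z>140)&(z<210)
    Q=P[m];print(n,'shaft',len(Q),Q.min(0).round(1),Q.max(0).round(1),Q.mean(0).round(1))
c=load('top8.pkl');P=cloud(c);m=(abs(P[...,0]-495)<60)&(abs(P[...,1]-13)<12)&(P[...,2]>97)
Q=P[m];A=np.c_[Q[:,0]-495,Q[:,1]-12,np.ones(len(Q))];print('card top plane',np.linalg.lstsq(A,Q[:,2],rcond=None)[0])
E
python3 plan.py "469.7 -336 250 -100.5 6" "469.7 -336 250 -100.5 2"
```

```text
top 160 [ 456.5 -353.6  212.1] [ 483.2 -324.7  223.7] [ 469.7 -337.9  218.5]
top shaft 113 [ 456.5 -339.4  140.7] [ 482.2 -325.   209.6] [ 468.8 -329.6  179.9]
side 58 [ 456.1 -349.   212. ] [ 484.9 -317.8  222. ] [ 470.  -330.7  217.6]
side shaft 233 [ 456.7 -340.3  140.2] [ 484.8 -314.9  209.2] [ 468.5 -327.7  177.2]
card top plane [6.20380613e-03 2.62417421e-02 1.01236318e+02]
[[[0.0374, 0.0017, 0.0049], [0, 0.1, 0]], [[0.0748, 0.0033, 0.0097], [0, 0.2, 0]], [[0.1122, 0.005, 0.0146], [0, 0.2, 0]], [[0.1496, 0.0067, 0.0194], [0, 0.3, 0]], [[0.187, 0.0084, 0.0243], [0, 0.4, 0]], [[0.2244, 0.01, 0.0291], [0, 0.5, 0]], [[0.2244, 0.01, 0.0291], [0, 0.5, 0]], [[0.2244, 0.01, 0.0291], [0, 0.5, 0]]]
cmd [ 469.66 -336.    250.02 -100.5 ]
```

Request:
{"op": "carry_out", "data": {
  "series": [
    [[0.0374, 0.0017, 0.0049], [0, 0.1, 0]],
    [[0.0748, 0.0033, 0.0097], [0, 0.2, 0]],
    [[0.1122, 0.005, 0.0146], [0, 0.2, 0]],
    [[0.1496, 0.0067, 0.0194], [0, 0.3, 0]],
    [[0.187, 0.0084, 0.0243], [0, 0.4, 0]],
    [[0.2244, 0.01, 0.0291], [0, 0.5, 0]],
    [[0.2244, 0.01, 0.0291], [0, 0.5, 0]],
    [[0.2244, 0.01, 0.0291], [0, 0.5, 0]]
  ],
  "hand": 0.065
}}

```text
clock: 14.1
ee_pos: [469.8, -334.9, 249.4]
tool_rot: [-0.452, 0.544, -0.543, 0.452]
wrist_force: [0.3, 0.6, -0.8]
finger_gap: 65.2
```

```bash
python3 snap.py 9; python3 -c "
from h import *
c=load('side9.pkl')
cv2.imwrite('pics/m10.png',cv2.resize(c['img'][110:260,310:430],None,fx=4,fy=4,interpolation=cv2.INTER_CUBIC))
print((proj(c,[[469.7,-336,250],[469.7,-336,221]])-[310,110])*4)
"; python3 plan.py "469.7 -336.5 164.5 . 8"
```

```text
{'clock': 14.2, 'ee_pos': [469.96, -334.7, 250.02], 'q': [-0.82, 0.42, 1.18, 0.0, 1.54, 0.93], 'wrist_force': [0.55, 1.33, 0.45], 'finger_gap': 65.08} [[-0.1811, -0.0001, 0.9835], [-0.9835, 0.0004, -0.1811], [-0.0004, -1.0, -0.0001]]
[[267.17191328 168.56677126]
 [264.23941588 211.73122313]]
[[[0.0001, 0.0107, 0.0], [0, -0.0, 0]], [[0.0001, 0.0214, 0.0], [0, -0.0, 0]], [[0.0002, 0.0321, 0.0], [0, -0.0, 0]], [[0.0002, 0.0428, 0.0001], [0, -0.0, 0]], [[0.0003, 0.0535, 0.0001], [0, -0.0, 0]], [[0.0004, 0.0641, 0.0001], [0, -0.0, 0]], [[0.0004, 0.0748, 0.0001], [0, -0.0, 0]], [[0.0005, 0.0855, 0.0001], [0, -0.0, 0]]]
cmd [ 469.67 -336.51  164.52 -100.5 ]
```

View pics/m10.png

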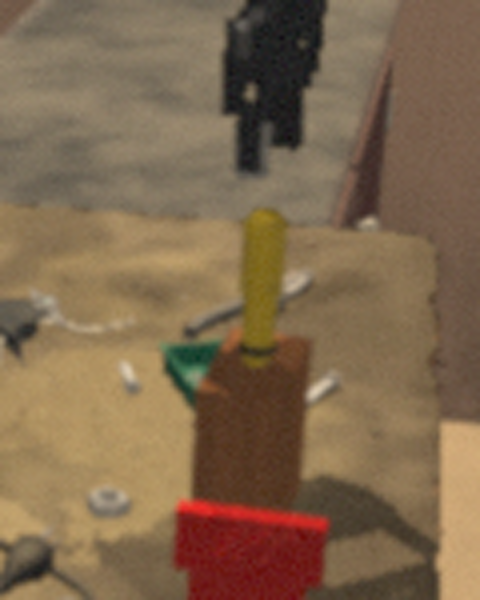

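The fingers straddle the handle axis: crop (250,170) and (287,148), with the handle top at (264,212). I'm descending.

Request:
{"op": "carry_out", "data": {
  "series": [
    [[0.0001, 0.0107, 0.0], [0, 0, 0]],
    [[0.0001, 0.0214, 0.0], [0, 0, 0]],
    [[0.0002, 0.0321, 0.0], [0, 0, 0]],
    [[0.0002, 0.0428, 0.0001], [0, 0, 0]],
    [[0.0003, 0.0535, 0.0001], [0, 0, 0]],
    [[0.0004, 0.0641, 0.0001], [0, 0, 0]],
    [[0.0004, 0.0748, 0.0001], [0, 0, 0]],
    [[0.0005, 0.0855, 0.0001], [0, 0, 0]]
  ]
}}

```text
clock: 15.2
ee_pos: [469.7, -336.6, 163.8]
tool_rot: [0.452, -0.544, 0.544, -0.452]
wrist_force: [0.4, -0.4, 1.1]
finger_gap: 65.0
```

Request:
{"op": "carry_out", "data": {
  "series": [
    [[0, 0, 0], [0, 0, 0]],
    [[0, 0, 0], [0, 0, 0]],
    [[0, 0, 0], [0, 0, 0]],
    [[0, 0, 0], [0, 0, 0]],
    [[0, 0, 0], [0, 0, 0]],
    [[0, 0, 0], [0, 0, 0]],
    [[0, 0, 0], [0, 0, 0]],
    [[0, 0, 0], [0, 0, 0]]
  ],
  "hand": 0.0,
  "newtons": 80
}}

```text
clock: 16.2
ee_pos: [469.8, -337.2, 165.1]
tool_rot: [0.452, -0.543, 0.544, -0.452]
wrist_force: [-1.9, -5.1, 4.4]
finger_gap: 27.6
```

```bash
python3 snap.py 10; python3 plan.py ". . 310 . 8"
```

```text
{'clock': 16.3, 'ee_pos': [469.84, -337.24, 165.14], 'q': [-0.83, 0.48, 1.33, -0.0, 1.33, 0.93], 'wrist_force': [-1.39, -4.65, 3.99], 'finger_gap': 27.24} [[-0.1825, 0.0008, 0.9832], [-0.9832, -0.002, -0.1825], [0.0018, -1.0, 0.0012]]
[[[0.0, -0.0182, 0.0], [0, -0.0, 0]], [[0.0, -0.0364, 0.0], [0, -0.0, 0]], [[0.0, -0.0546, 0.0], [0, -0.0, 0]], [[0.0, -0.0727, 0.0], [0, -0.0, 0]], [[0.0, -0.0909, 0.0], [0, -0.0, 0]], [[0.0, -0.1091, 0.0], [0, -0.0, 0]], [[0.0, -0.1273, 0.0], [0, -0.0, 0]], [[0.0, -0.1455, 0.0], [0, -0.0, 0]]]
cmd [ 469.67 -336.51  310.02 -100.5 ]
```

Request:
{"op": "carry_out", "data": {
  "series": [
    [[0.0, -0.0182, 0.0], [0, 0, 0]],
    [[0.0, -0.0364, 0.0], [0, 0, 0]],
    [[0.0, -0.0546, 0.0], [0, 0, 0]],
    [[0.0, -0.0727, 0.0], [0, 0, 0]],
    [[0.0, -0.0909, 0.0], [0, 0, 0]],
    [[0.0, -0.1091, 0.0], [0, 0, 0]],
    [[0.0, -0.1273, 0.0], [0, 0, 0]],
    [[0.0, -0.1455, 0.0], [0, 0, 0]]
  ]
}}

```text
clock: 17.3
ee_pos: [469.7, -335.5, 309.8]
tool_rot: [-0.452, 0.545, -0.542, 0.453]
wrist_force: [0.5, -0.8, -0.9]
finger_gap: 27.0
```

```bash
python3 snap.py 11; python3 -c "
from h import *
c=load('side11.pkl')
cv2.imwrite('pics/m11.png',cv2.resize(c['img'][90:240,310:430],None,fx=4,fy=4,interpolation=cv2.INTER_CUBIC))
print((proj(c,[[469.7,-337,329],[469.7,-337,151.5]])-[310,90])*4)
"; python3 plan.py "482.8 -50 310 -100.5 8"
```

```text
{'clock': 17.4, 'ee_pos': [470.07, -336.04, 311.11], 'q': [-0.83, 0.39, 1.05, 0.0, 1.7, 0.93], 'wrist_force': [0.25, 0.49, -1.3], 'finger_gap': 27.5} [[-0.1816, 0.0017, 0.9834], [-0.9834, -0.0001, -0.1816], [-0.0002, -1.0, 0.0017]]
[[275.53084226 126.59492903]
 [257.55545605 391.50044305]]
[[[-0.0355, 0.0, -0.0049], [0, -0.0, 0]], [[-0.071, 0.0, -0.0098], [0, -0.0, 0]], [[-0.1065, 0.0, -0.0147], [0, -0.0, 0]], [[-0.1421, 0.0, -0.0197], [0, -0.0, 0]], [[-0.1776, 0.0, -0.0246], [0, -0.0, 0]], [[-0.2131, 0.0, -0.0295], [0, -0.0, 0]], [[-0.2486, 0.0, -0.0344], [0, -0.0, 0]], [[-0.2841, 0.0, -0.0393], [0, -0.0, 0]]]
cmd [ 482.8   -50.01  310.02 -100.5 ]
```

View pics/m11.png

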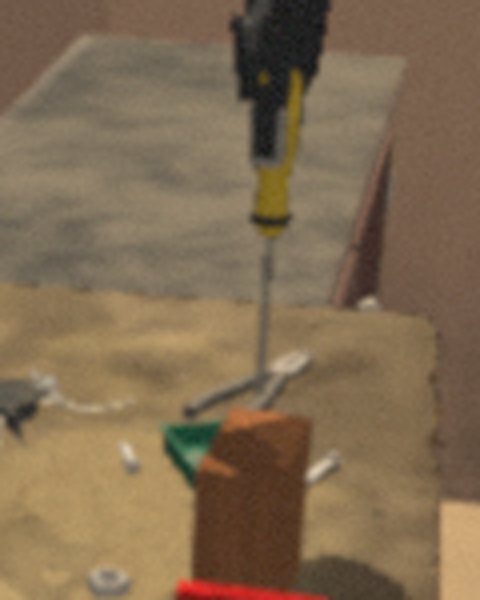

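The driver is out, its tip at about crop (259,388) and hanging vertical as predicted. I'm carrying it over the hole: the motor's nearest part is x≥597, and the tool stays at 483.

Request:
{"op": "carry_out", "data": {
  "series": [
    [[-0.0355, 0.0, -0.0049], [0, 0, 0]],
    [[-0.071, 0.0, -0.0098], [0, 0, 0]],
    [[-0.1065, 0.0, -0.0147], [0, 0, 0]],
    [[-0.1421, 0.0, -0.0197], [0, 0, 0]],
    [[-0.1776, 0.0, -0.0246], [0, 0, 0]],
    [[-0.2131, 0.0, -0.0295], [0, 0, 0]],
    [[-0.2486, 0.0, -0.0344], [0, 0, 0]],
    [[-0.2841, 0.0, -0.0393], [0, 0, 0]]
  ]
}}

```text
clock: 18.4
ee_pos: [482.3, -48.3, 308.7]
tool_rot: [-0.452, 0.545, -0.543, 0.452]
wrist_force: [0.8, -0.1, -0.2]
finger_gap: 27.5
```

```bash
python3 plan.py "482.8 -50 238 -100.5 6" ". . . . 2"
```

```text
[[[-0.0, 0.012, -0.0], [0, -0.0, 0]], [[-0.0, 0.024, -0.0], [0, -0.0, 0]], [[-0.0, 0.036, -0.0], [0, -0.0, 0]], [[-0.0, 0.048, -0.0], [0, -0.0, 0]], [[-0.0, 0.06, -0.0], [0, -0.0, 0]], [[-0.0, 0.072, -0.0], [0, -0.0, 0]], [[-0.0, 0.072, -0.0], [0, -0.0, 0]], [[-0.0, 0.072, -0.0], [0, -0.0, 0]]]
cmd [ 482.8   -50.01  238.02 -100.5 ]
```

Request:
{"op": "carry_out", "data": {
  "series": [
    [[0, 0.012, 0], [0, 0, 0]],
    [[0, 0.024, 0], [0, 0, 0]],
    [[0, 0.036, 0], [0, 0, 0]],
    [[0, 0.048, 0], [0, 0, 0]],
    [[0, 0.06, 0], [0, 0, 0]],
    [[0, 0.072, 0], [0, 0, 0]],
    [[0, 0.072, 0], [0, 0, 0]],
    [[0, 0.072, 0], [0, 0, 0]]
  ]
}}

```text
clock: 19.4
ee_pos: [483.0, -50.1, 238.3]
tool_rot: [0.452, -0.543, 0.544, -0.452]
wrist_force: [-0.1, 0.8, -1.1]
finger_gap: 27.4
```

```bash
python3 snap.py 12; python3 -c "
from h import *
c=load('side12.pkl')
cv2.imwrite('pics/m12.png',cv2.resize(c['img'][210:310,300:400],None,fx=6,fy=6,interpolation=cv2.INTER_CUBIC))
print((proj(c,[[482.8,-50,79.5],[482.8,-50,60],[483.3,-50.6,60]])-[300,210])*6)
t=load('top12.pkl');cv2.imwrite('pics/m12t.png',cv2.resize(t['img'][190:320,250:400],None,fx=4,fy=4,interpolation=cv2.INTER_CUBIC))
"
```

```text
{'clock': 19.5, 'ee_pos': [483.08, -50.1, 238.49], 'q': [-0.35, 0.26, 1.46, 0.0, 1.42, 1.41], 'wrist_force': [0.31, 0.1, -2.5], 'finger_gap': 27.15} [[-0.1823, 0.001, 0.9832], [-0.9832, -0.0003, -0.1823], [0.0002, -1.0, 0.001]]
[[293.87505758 324.67076857]
 [291.55597568 369.7956798 ]
 [290.5257802  368.81445647]]
```

View pics/m12.png

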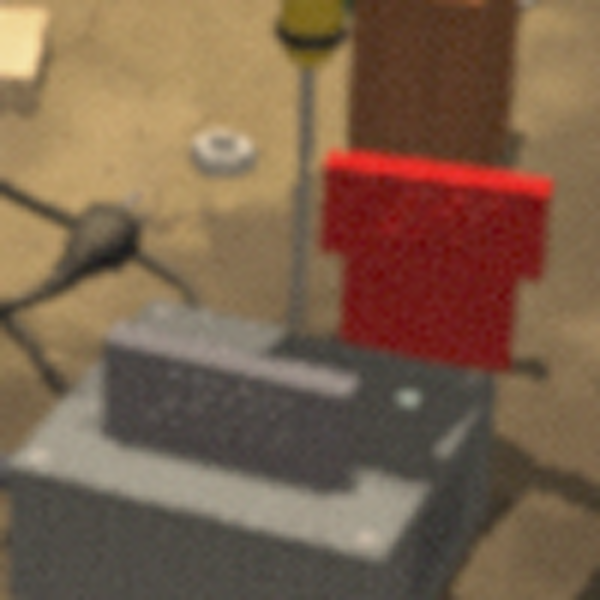

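View pics/m12t.png

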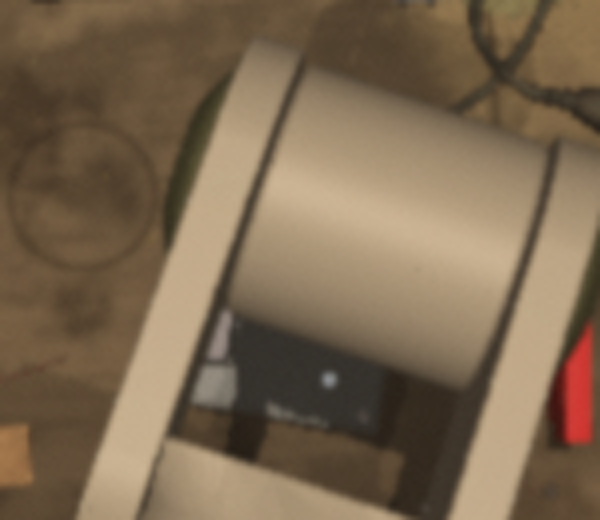

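Side view: the shaft meets the dark top at crop (296,335), about 1 mm from the predicted x. The hole itself is hidden behind the card, and the top view is blocked by the wrist. Clearance is ±6 mm, so I'll lower gently while watching the force.

```bash
python3 plan.py "483.1 -50.2 204 -100.5 8"
```

```text
[[[0.0, 0.0043, 0.0], [0, -0.0, 0]], [[0.0, 0.0085, 0.0001], [0, -0.0, 0]], [[0.0001, 0.0128, 0.0001], [0, -0.0, 0]], [[0.0001, 0.017, 0.0002], [0, -0.0, 0]], [[0.0001, 0.0213, 0.0002], [0, -0.0, 0]], [[0.0001, 0.0255, 0.0002], [0, -0.0, 0]], [[0.0001, 0.0298, 0.0003], [0, -0.0, 0]], [[0.0001, 0.034, 0.0003], [0, -0.0, 0]]]
cmd [ 483.08  -50.16  204.02 -100.5 ]
```

Request:
{"op": "carry_out", "data": {
  "series": [
    [[0.0, 0.0042, 0.0003], [0, 0, 0]],
    [[0.0, 0.0085, 0.0003], [0, 0, 0]],
    [[0.0, 0.0128, 0.0003], [0, 0, 0]],
    [[0.0, 0.017, 0.0003], [0, 0, 0]],
    [[0.0, 0.0213, 0.0003], [0, 0, 0]],
    [[0.0, 0.0255, 0.0003], [0, 0, 0]],
    [[0.0, 0.0298, 0.0003], [0, 0, 0]],
    [[0.0, 0.034, 0.0003], [0, 0, 0]]
  ]
}}

```text
clock: 20.5
ee_pos: [483.2, -50.1, 203.7]
tool_rot: [0.452, -0.544, 0.544, -0.452]
wrist_force: [0.0, 0.9, -1.9]
finger_gap: 27.4
```

```bash
python3 snap.py 13; python3 -c "
from h import *
c=load('side13.pkl')
cv2.imwrite('pics/m13.png',cv2.resize(c['img'][210:310,300:400],None,fx=6,fy=6,interpolation=cv2.INTER_CUBIC))
print((proj(c,[[483,-50,45.5+110],[483,-50,60]])-[300,210])*6)
"
```

```text
{'clock': 20.6, 'ee_pos': [482.99, -50.04, 203.58], 'q': [-0.35, 0.29, 1.52, 0.0, 1.33, 1.41], 'wrist_force': [-0.02, -0.23, -1.32], 'finger_gap': 27.25} [[-0.1824, -0.0007, 0.9832], [-0.9832, 0.0003, -0.1824], [-0.0001, -1.0, -0.0008]]
[[302.64660539 141.67626193]
 [291.02879216 369.72520765]]
```

View pics/m13.png

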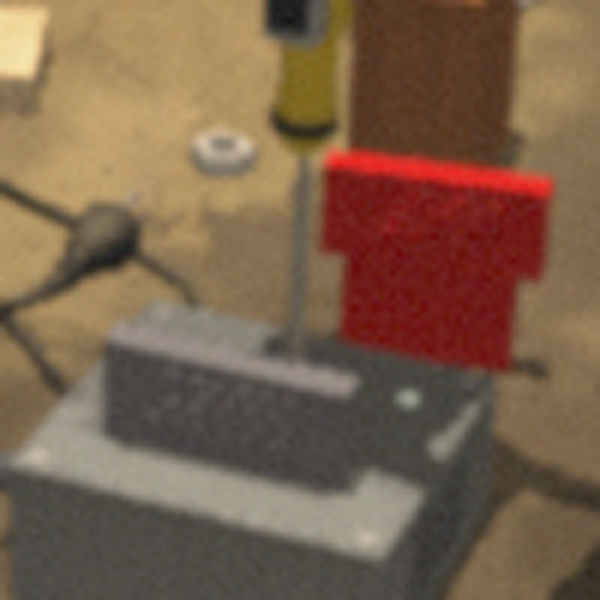

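No force at a nominal tip height of 45 mm, so it is 15 mm inside the hole. I'm going on to the button.

Request:
{"op": "carry_out", "data": {
  "series": [
    [[0, 0.002, 0], [0, 0, 0]],
    [[0, 0.004, 0], [0, 0, 0]],
    [[0, 0.006, 0], [0, 0, 0]],
    [[0, 0.008, 0], [0, 0, 0]],
    [[0, 0.01, 0], [0, 0, 0]],
    [[0, 0.012, 0], [0, 0, 0]],
    [[0, 0.014, 0], [0, 0, 0]],
    [[0, 0.016, 0], [0, 0, 0]]
  ]
}}

```text
clock: 21.6
ee_pos: [483.3, -50.1, 188.2]
tool_rot: [0.452, -0.544, 0.544, -0.452]
wrist_force: [0.7, 0.8, 2.3]
finger_gap: 26.9
```

```bash
python3 snap.py 14
```

```text
{'clock': 21.7, 'ee_pos': [483.23, -50.12, 188.08], 'q': [-0.35, 0.31, 1.54, -0.0, 1.29, 1.41], 'wrist_force': [0.02, 0.14, 3.0], 'finger_gap': 27.26} [[-0.1823, 0.0003, 0.9832], [-0.9832, -0.0001, -0.1823], [0.0001, -1.0, 0.0003]]
```

Contact: about 4 N above the free-hanging baseline, 2–3 mm into the spring range. I'm pressing on.

Request:
{"op": "carry_out", "data": {
  "series": [
    [[0, 0.001, 0], [0, 0, 0]],
    [[0, 0.002, 0], [0, 0, 0]],
    [[0, 0.003, 0], [0, 0, 0]],
    [[0, 0.004, 0], [0, 0, 0]],
    [[0, 0.0045, 0], [0, 0, 0]],
    [[0, 0.005, 0], [0, 0, 0]],
    [[0, 0.005, 0], [0, 0, 0]],
    [[0, 0.005, 0], [0, 0, 0]]
  ]
}}

```text
clock: 22.7
ee_pos: [483.8, -50.3, 184.5]
tool_rot: [0.452, -0.543, 0.545, -0.453]
wrist_force: [-2.7, 1.3, 14.9]
finger_gap: 27.4
```

```bash
python3 snap.py 15
```

```text
{'clock': 22.8, 'ee_pos': [483.84, -50.31, 184.53], 'q': [-0.35, 0.31, 1.55, 0.0, 1.28, 1.41], 'wrist_force': [-1.51, 0.62, 14.49], 'finger_gap': 27.08} [[-0.1824, 0.003, 0.9832], [-0.9832, -0.001, -0.1824], [0.0004, -1.0, 0.0031]]
```

Bottomed out: TCP z is 184.5, exactly the value computed for 6 mm of travel, at about 15 N. I'll hold it one second and take a last look.

Request:
{"op": "carry_out", "data": {
  "series": [
    [[0, 0, 0], [0, 0, 0]],
    [[0, 0, 0], [0, 0, 0]],
    [[0, 0, 0], [0, 0, 0]],
    [[0, 0, 0], [0, 0, 0]],
    [[0, 0, 0], [0, 0, 0]],
    [[0, 0, 0], [0, 0, 0]],
    [[0, 0, 0], [0, 0, 0]],
    [[0, 0, 0], [0, 0, 0]]
  ]
}}

```text
clock: 23.8
ee_pos: [483.8, -50.3, 184.5]
tool_rot: [0.452, -0.543, 0.545, -0.453]
wrist_force: [-1.5, -0.1, 14.8]
finger_gap: 27.5
```

```bash
python3 snap.py 16
```

```text
{'clock': 23.9, 'ee_pos': [483.84, -50.28, 184.51], 'q': [-0.35, 0.31, 1.55, 0.0, 1.28, 1.41], 'wrist_force': [-1.44, 0.78, 15.37], 'finger_gap': 27.62} [[-0.1823, 0.003, 0.9832], [-0.9832, -0.001, -0.1823], [0.0004, -1.0, 0.0031]]
```

View pics/side16.png

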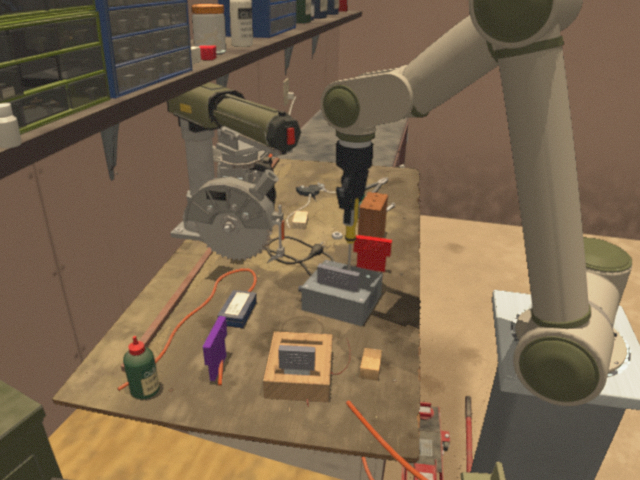

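The picture shows the wide card seated in the controller (340,280) and the driver standing in the hole (350,235). The narrow card is still in the stand (297,358), and the other things are undisturbed. I'm handing in.

```bash
python3 -c "
from cell import bot
print(bot.job_done())"
```

```text
the job is handed in; nothing more can be done
None
```

I pushed the wide card fully home in the slot and let go of it. The screwdriver is now in the reset hole, still gripped and holding the button down. I handed the job in at about 24 s of the 61 s allowed.

- **Card:** it stopped at the expected height (TCP z 68.1 mm, about 30 N of push). After I let go, the card's top measured level at about 101 mm; fully home is 102 mm, within camera error.
- **Reset button:** the screwdriver stopped at TCP z 184.5 mm, the height worked out for the full 6 mm of travel. It held there for a second at about 15 N.
- **Bystanders:** in the last side picture the narrow card and the other loose things look unmoved.
- **Not confirmed by eye:** the card and the wrist hid the hole, so the button press rests on height and force readings alone. Side-camera readings of the card and the screwdriver's shaft were 1–2 mm off the predicted positions, within calibration error and the clearances. No check failed.

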